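Screw the loose lid onto the counter jar

ROBOT

A 7-joint arm with a two-finger parallel gripper is mounted at the origin on a cart in front of the work surface, level with it; the furniture and walls round the work are solid. World frame = base frame: x ahead of the robot, y to its left, z up, the work surface at z = 0. Lengths are in m, angles in rad, forces in N, time in s.
With the tool pointing down it reaches from about 0.425 to 0.975 m from the base axis. Payload 16.7 kg.
Tool frame: the origin (TCP) lies midway between the tips of the shut fingers; the grasp point (between the pads) lies bot.pinch_z behind it (bot.pinch_z is the distance from the TCP to the grasp point, in m); z points along the fingers, y is the direction in which the jaws open and shut (so a half turn about z gives the same grasp; the last joint's range is limited). The gripper opens to 85 mm and grips with 20 to 120 N. Pads are 22 mm wide; open, the fingers measure 114 mm over their backs; the gripper's body (76 mm by 85 mm) begins 54 mm behind the grasp point. The pads swing forward as they close: fully open they stand 13 mm farther back than shut.
Start: joints at [-1.341, 0.426, 0.074, 1.606, -0.034, 1.111, -0.067], TCP at [0.25, 0.627, 0.231] pointing down, gripper open.
Joint ranges: [-2.85, 2.85], [-0.5, 2.14], [-1.23, 1.37], [0.21, 2.46], [-1.02, 4.16], [0.16, 2.05], [-2.73, 2.73]. Speed limits (rad/s): [1.89, 1.89, 2.39, 2.39, 3.01, 3.01, 3.01].

INTERFACE

Orientations are given as a unit quaternion [x, y, z, w].
In Python, from plant import monitor, eyes, sign_off, bot gives the robot as it stands. The module is installed in compiled form; this text tells all that it offers.
- The arm moves only by the tool send_rows, never from a script. Its argument "increments" is one flat list of numbers, 6 for each row, row after row: the shift along the tool's x, y, z in m, then the turn, a rotation vector about the tool's x, y, z in rad. A call has 1 to 12 rows; each row shifts and turns the commanded pose from where the row before left it, along the tool's axes as they then stand; what a row does not reach is not made up. A row lasts 1/10 s, in which the tool goes at most 50 mm and 8.59 degrees, less where a joint would pass 70% of its speed; a pose out of reach is approached as far as the arm can. A call is refused whole if a number of a shift passes 0.05 or a number of a turn 0.15, either way. A call with a gripper value outside its range is refused whole. "grip" is the gripper command: -1 is shut, 1 is fully open, values between are in proportion, set as the call begins (left out, the last holds). The fingers move at their own pace and stop on an object; "newtons" is the grip in N (left out, the last holds). Time passes only in rows, so rows that do not move let the fingers close. It gives the time, the measured TCP pose, the force and the opening at its end, in the units of the state.
- monitor.observe(): the state, without advancing time (a new reading comes with each control period).
- eyes.get_image(name): name is "scene" or "top" or "wrist"; returns a dict with "frame" (480x640x3 uint8, red, green, blue), "fov_y" (degrees; the focal length in pixels is half the picture's height over the tangent of half this angle, whatever the lens; pixels are square), "cx", "cy" (the principal point, pixels), "R" (3x3) and "t" (3): a world point X has camera coordinates R X + t. Camera axes: x right, y down, z forward; pixel columns grow to the right and rows downward; lengths in m; the calibration is good to about 2 mm. The wrist camera is an equidistant fisheye: a pixel r from the principal point sees the ray r / f radians off the axis. A picture is of the moment at which its call begins. There is no depth.
- sign_off(): hands the job in, once; it reports no verdict.
The state is a dict: "time_s": time; "q": joint angles; "joint_velocities": joint speeds; "tau": joint torques, N m; "tcp_pos": TCP position; "tool_rot": TCP orientation; "contact_force": force on the tool from outside, world axes, zero at the start; "wrist_torque": the same for the moment, N m; "finger_gap": finger opening in m.
Only numpy, scipy, OpenCV 4.12 (cv2) and the standard library are available. Lean on these libraries where they do the work, as an engineer would, in place of code of your own. Each camera call takes 0.05 s, during which the arm holds its last target.

TASK

Two white storage jars stand in the wooden caddy on the counter: one is closed, the other has its lid only laid on top, standing proud. By its wooden bar, turn the loose lid back (anticlockwise seen from above), without taking it off the jar, until it drops into the thread, then screw it forward (clockwise) as far as it goes and let go. Leave the closed jar alone.

Things in the scene. Friction and masses are not known exactly. Their poses are not given: they have to be found in the camera images.
- lid_grip (a point): Grip point of the loose lid: flat steel screw lid, 70 mm across, 100 to 210 g, with an upright wooden bar (48 long, 12 thick, 34 high) on top to grip it by. The point is on the lid's axis, in the bar, 24 mm above the lid's flat top, 10 mm below the bar's top. x along the bar, y across it, z up. At the start the lid lies level on the thread, free to turn and lift, this point 135 mm above the jar's origin.
- open_jar: Jar under the loose lid: white ceramic, 76 mm across, fixed in a low wooden caddy screwed to the counter. Origin: centre of its underside, 12 mm above the counter; z up. A raised rib (7 mm wide, 7 mm proud) runs down its side at -x. When the lid's bar is parallel to jar x, one end over the rib (within 10 degrees), the lid drops 13 mm by its weight, if not held up, to lid_grip 122 mm above this origin.
- lid_home (a point): Where lid_grip is when screwed home: on the open jar's axis, 120 mm above its origin; axes as the jar's. At the start lid x is 0.68 to 1.08 rad clockwise (from above) of this x; turn back by that. Once dropped, the lid turns clockwise only, 0.70 rad to a hard stop, sinking 2 mm; with 3.5 mm vertical and 2 mm sideways play it may be turned at one height.
- closed_jar: The other jar, alike, its lid (alike, same wooden bar) already screwed home and so 15 mm lower than the loose one; 76 mm across. Origin: centre of its underside, 12 mm above the counter, z up; the top of its bar is 130 mm above that. In the same caddy, 144 mm from the open jar, centre to centre; which place holds which jar changes.
Things that resemble listed ones, but are neither listed nor needed, are in the scene too. What is shaped like the part that bears lid_grip but orange is not meant.

How it is judged:
By the outcome, as a careful person would: the job done as asked, in the order asked, and still so for the second after the job is handed in, with the robot touching nothing.
It also fails if it takes over 32 s, if anything falls off the work surface, if the arm or the gripper's body presses on something with over 40 N, if the wrist force passes 120 N, or if a joint passes its speed limit or range.

## Working session

There is one attempt and no reset: what is moved stays moved. The work goes in short steps, Python scripts to look and compute and a tool call to move; the robot and the scene stay as the last step left them, time stands still between calls to the robot, and variables do not carry over. Pictures are saved under pics/ and viewed, and the job is handed in when it is done.

Besides the shell and the picture viewer there is one more tool, called after ">>>" as name(argument=value, ...) on one line, values as JSON. send_rows: Moves the arm, as the interface text tells. Its arguments: {"type":"object","properties":{"increments":{"type":"array","items":{"type":"number"}},"grip":{"type":"number"},"newtons":{"type":"number"}},"required":["increments"]}

```bash
mkdir -p pics
cat > h.py <<'E'
import numpy as np,cv2,json
from plant import monitor,eyes,sign_off,bot
def snap(n,tag):
    im=eyes.get_image(n); cv2.imwrite(f'pics/{tag}.png',im['frame'][:,:,::-1]); 
    np.savez(f'pics/{tag}.npz',**im); return im
E
python3 - <<'E'
from h import *
s=monitor.observe(); print(s); print(bot.pinch_z,[a for a in dir(bot) if a[0]!='_'])
a=snap('top','top0');b=snap('scene','scene0')
for i in (a,b): print(i['fov_y'],i['cx'],i['cy'],i['R'],i['t'])
E
```

```text
{'time_s': 0.0, 'q': array([-1.34055145,  0.42673307,  0.0738304 ,  1.60666853, -0.0341296 ,
        1.11079143, -0.06709201]), 'joint_velocities': array([-0.00204265, -0.0012005 , -0.00124534,  0.00140393,  0.00131397,
        0.00175532, -0.00056695]), 'tau': array([ 2.21065842e-03, -9.49845314e+01,  3.76161620e+00, -4.63518798e+01,
        1.92636967e-02,  9.95709415e-03, -6.11204356e-06]), 'tcp_pos': array([0.25005798, 0.62649948, 0.23058212]), 'tool_rot': array([ 1.88743432e-01,  9.82026205e-01, -6.64215593e-04, -9.45590583e-05]), 'contact_force': array([ 0.1527794 , -0.37525816, -0.07999124]), 'wrist_torque': array([ 0.03739808,  0.02974466, -0.05125531]), 'finger_gap': 0.08560845288317025}
0.0187 ['Unreachable', 'pinch_z']
51.08786602445955 321.7529154806934 237.90864191944496 [[ 0.02210408 -0.9997068  -0.00988603]
 [-0.99867675 -0.02161987 -0.04666177]
 [ 0.04643435  0.01090437 -0.99886183]] [0.14152374 0.46384259 0.95139746]
50.66820957534494 323.1151085210091 245.51894070382264 [[ 0.68286204 -0.73046824  0.01075088]
 [-0.44649793 -0.42895601 -0.78526196]
 [ 0.57822057  0.53142534 -0.61907033]] [-0.23557848  0.3402332   0.55088357]
```

View pics/top0.png

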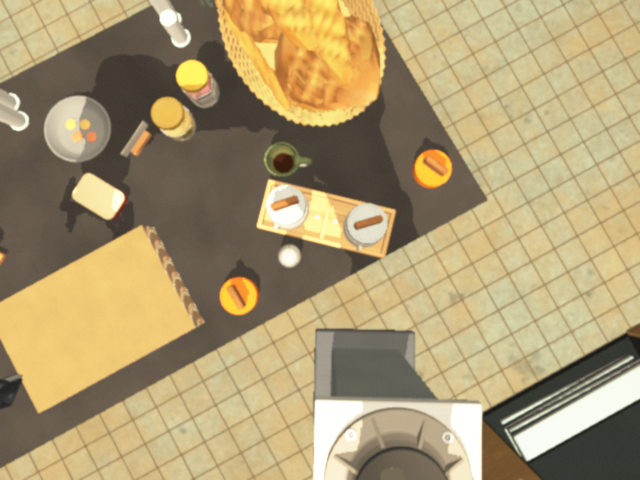

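View pics/scene0.png

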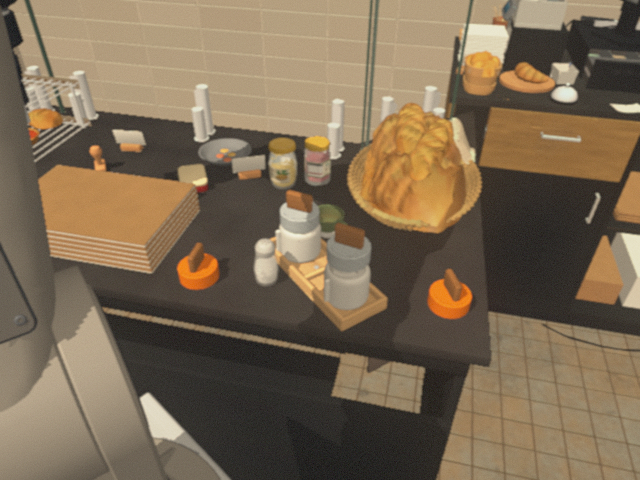

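Run:
```python
import cv2,numpy as np
a=cv2.imread('pics/top0.png')[170:270,240:410];b=cv2.imread('pics/scene0.png')[180:330,240:400]
a=cv2.resize(a,None,fx=4.6,fy=4.6,interpolation=cv2.INTER_CUBIC);b=cv2.resize(b,None,fx=4,fy=4,interpolation=cv2.INTER_CUBIC)
cv2.imwrite('pics/ca.png',a);cv2.imwrite('pics/cb.png',b)
```

```text
(no output)
```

View pics/ca.png

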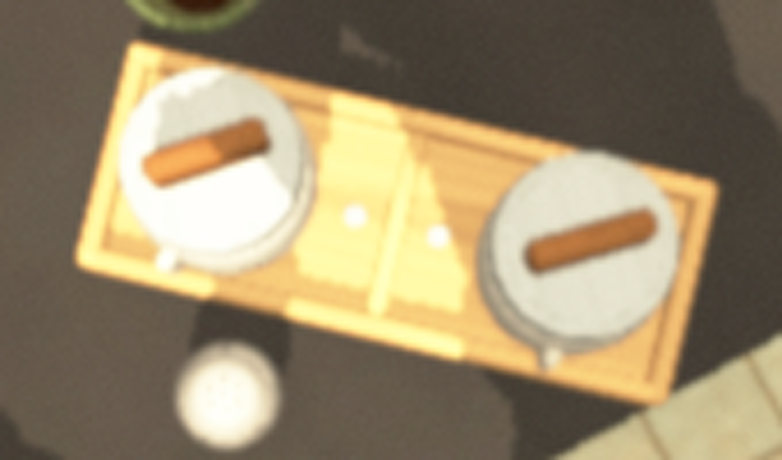

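View pics/cb.png

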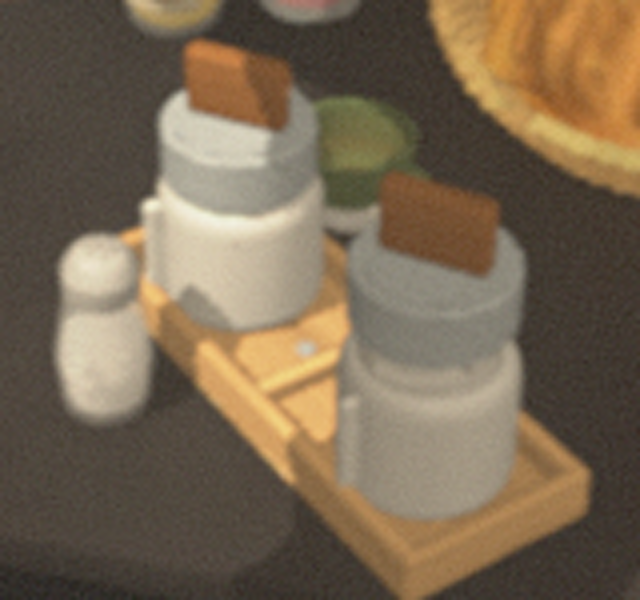

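```bash
cat >> h.py <<'E'
def cam(tag):
    d=np.load(f'pics/{tag}.npz'); f=240/np.tan(np.radians(float(d['fov_y']))/2)
    return d['frame'],f,float(d['cx']),float(d['cy']),d['R'],d['t']
def proj(c,X):
    _,f,cx,cy,R,t=c; P=np.atleast_2d(X)@R.T+t
    return P[:,:2]/P[:,2:]*f+[cx,cy]
def onplane(c,px,z):
    _,f,cx,cy,R,t=c; d=R.T@np.array([(px[0]-cx)/f,(px[1]-cy)/f,1]); o=-R.T@t
    return o+d*(z-o[2])/d[2]
def brown(im,box):
    h=cv2.cvtColor(im,cv2.COLOR_RGB2HSV); 
    m=((h[...,1]>110)&(h[...,0]<13)).astype(np.uint8); k=np.zeros_like(m); x0,y0,x1,y1=box; k[y0:y1,x0:x1]=1
    n,l,st,_=cv2.connectedComponentsWithStats(m*k); 
    return (l==1+np.argmax(st[1:,4])).astype(np.uint8)
def barpts(x,y,a,z):
    c,s=np.cos(a),np.sin(a)
    return np.array([[x+c*u-s*v,y+s*u+c*v,z+w] for u in(-.024,.024) for v in(-.006,.006) for w in(-.024,.010)])
def mom(m):
    M=cv2.moments(m,True); return np.array([M['m10'],M['m01']])/M['m00'],np.array([[M['mu20'],M['mu11']],[M['mu11'],M['mu02']]])/M['m00'],M['m00']
def hullmom(c,p):
    h=cv2.convexHull(proj(c,p).astype(np.float32))
    M=cv2.moments(h); return np.array([M['m10'],M['m01']])/M['m00'],np.array([[M['mu20'],M['mu11']],[M['mu11'],M['mu02']]])/M['m00'],M['m00']
E
python3 - <<'E'
from h import *
from scipy.optimize import least_squares
T=cam('top0');S=cam('scene0')
for nm,z,bt,bs in (('open',.147,(345,205,395,240),(325,215,375,255)),('closed',.132,(265,190,305,215),(280,185,318,214))):
    mt=brown(T[0],bt);ms=brown(S[0],bs)
    A=mom(mt);B=mom(ms);print(nm,A[0],A[2],B[0],B[2])
    def res(p,zf,w=(1,1)):
        r=[]
        for c,M,ww in((T,A,w[0]),(S,B,w[1])):
            h=hullmom(c,barpts(p[0],p[1],p[2],zf if zf else p[3]))
            r+=list(ww*(h[0]-M[0]))+list(ww*.1*(h[1]-M[1]).ravel())
        return r
    g=onplane(T,A[0],z)
    for a0 in(-.5,-1.2,-2):
      q=least_squares(res,[g[0],g[1],a0],args=(z,),x_scale=[.01,.01,.1]);print(a0,q.x,q.cost)
    q4=least_squares(res,[*q.x,z],args=(None,),x_scale=[.01,.01,.1,.01]);print(q4.x,q4.cost)
    q=least_squares(res,q.x,args=(z,(1,0)),x_scale=[.01,.01,.1]);print('top only',q.x,q.cost)
    print('masks',hullmom(T,barpts(*q4.x[:3],q4.x[3]))[2],hullmom(S,barpts(*q4.x[:3],q4.x[3]))[2])
# rib tops
def tri(pt,ps):
    f=lambda X:np.r_[proj(T,X)[0]-pt,proj(S,X)[0]-ps]
    q=least_squares(f,[.5,0,.08],x_scale=.01);return q.x,q.cost
print(tri([359.8,247.2],[327.5,279]))
print(tri([240+170/4.6,170+260/4.6],[240+150/4,180+200/4]))
# caddy outer corners in top
for p in ((137,42),(718,184),(660,402),(78,265)): print(onplane(T,[240+p[0]/4.6,170+p[1]/4.6],.03))
E
```

```text
Traceback (most recent call last):
  File "h.py", line 19, in brown
    return (l==1+np.argmax(st[1:,4])).astype(np.uint8)
                 ~~~~~~~~~^^^^^^^^^^
ValueError: attempt to get argmax of an empty sequence
```

```bash
sed -i 's/h\[...,1\]>110)&(h\[...,0\]<13)/h[...,1]>95)\&(h[...,0]<16)/' h.py
cat > m.py <<'E'
from h import *
from scipy.optimize import least_squares
T=cam('top0');S=cam('scene0')
h=cv2.cvtColor(T[0],cv2.COLOR_RGB2HSV);print(h[222,368],h[226,362],h[235,372],h[203,288])
h=cv2.cvtColor(S[0],cv2.COLOR_RGB2HSV);print(h[237,350],h[260,345],h[201,298])
for nm,z,bt,bs in (('open',.147,(345,205,395,240),(325,215,375,255)),('closed',.132,(265,190,305,215),(280,185,318,214))):
    mt=brown(T[0],bt);ms=brown(S[0],bs)
    A=mom(mt);B=mom(ms);print(nm,A[0],A[2],B[0],B[2])
    def res(p,zf,w=(1,1)):
        r=[]
        for c,M,ww in((T,A,w[0]),(S,B,w[1])):
            h=hullmom(c,barpts(p[0],p[1],p[2],zf if zf else p[3]))
            r+=list(ww*(h[0]-M[0]))+list(ww*.1*(h[1]-M[1]).ravel())
        return r
    g=onplane(T,A[0],z)
    for a0 in(-.5,-1.2,-2):
      q=least_squares(res,[g[0],g[1],a0],args=(z,),x_scale=[.01,.01,.1]);print(a0,q.x,q.cost)
    q4=least_squares(res,[*q.x,z],args=(None,),x_scale=[.01,.01,.1,.01]);print(q4.x,q4.cost)
    q=least_squares(res,q.x,args=(z,(1,0)),x_scale=[.01,.01,.1]);print('top only',q.x,q.cost)
    print('masks',hullmom(T,barpts(*q4.x[:3],q4.x[3]))[2],hullmom(S,barpts(*q4.x[:3],q4.x[3]))[2])
def tri(pt,ps):
    f=lambda X:np.r_[proj(T,X)[0]-pt,proj(S,X)[0]-ps]
    q=least_squares(f,[.5,0,.08],x_scale=.01);return q.x,q.cost
print(tri([359.8,247.2],[327.5,279]))
print(tri([240+170/4.6,170+260/4.6],[240+150/4,180+200/4]))
for p in ((137,42),(718,184),(660,402),(78,265)): print(onplane(T,[240+p[0]/4.6,170+p[1]/4.6],.03))
E
python3 m.py
```

```text
[ 13 167 183] [ 14 163 158] [ 25  26 231] [ 14 170 188]
[ 14 135 113] [ 20  35 132] [ 14 156 157]
open [368.08602151 221.82258065] 186.0 [349.58303887 235.05830389] 566.0
-0.5 [ 0.48210437  0.07447631 -0.59657675] 26.120767010138362
-1.2 [ 0.48252962  0.07438364 -1.2       ] 3.1484036244963587
-2 [ 0.48252961  0.07438361 -2.        ] 36.080695781986755
[ 0.48252961  0.07438361 -2.          0.147     ] 36.080695781986755
top only [ 0.48308472  0.07407754 -2.        ] 18.130640446404428
masks 276.75595301156864 513.5076957729179
closed [285.43103448 202.35632184] 174.0 [298.74736842 199.93684211] 475.0
-0.5 [ 0.5129626   0.21382025 -0.5       ] 21.981028051496057
-1.2 [ 0.51362503  0.21460761 -1.20000008] 2.8488307345050234
-2 [ 0.51305891  0.21282056 -2.        ] 34.25178903998843
[ 0.51305891  0.21282056 -2.          0.132     ] 34.25178903998843
top only [ 0.51305891  0.21282056 -2.        ] 20.221416910659602
masks 255.39695800025947 363.47259606281295
(array([0.44252446, 0.08233801, 0.06874129]), np.float64(0.019793384943104134))
(array([0.47569416, 0.23306046, 0.07085244]), np.float64(0.5275544089678043))
[0.56900658 0.25225607 0.03      ]
[0.51539721 0.01266727 0.03      ]
[0.42572148 0.03491323 0.03      ]
[0.47656422 0.27397501 0.03      ]
```

```bash
sed -i 's/h=cv2.convexHull(proj(c,p).astype(np.float32))/P=proj(c,p); P=(P-P.mean(0))/; s/M=cv2.moments(h); return np.array(\[M/PASS/' h.py
python3 - <<'E'
s=open('h.py').read()
i=s.index('def hullmom')
s=s[:i]+'''def hullmom(c,p):
    from scipy.spatial import ConvexHull
    P=proj(c,p); v=P[ConvexHull(P).vertices]; o=v.mean(0); v=v-o
    # triangle fan moments
    A=0;C=np.zeros(2);Q=np.zeros((2,2))
    for a,b in zip(v,np.roll(v,-1,0)):
        t=(a[0]*b[1]-a[1]*b[0])/2; A+=t; C+=t*(a+b)/3
        Q+=t/12*(np.outer(a,a)+np.outer(b,b)+np.outer(a+b,a+b))
    C/=A; return C+o,Q/A-np.outer(C,C),A
'''
open('h.py','w').write(s)
E
python3 m.py
```

```text
[ 13 167 183] [ 14 163 158] [ 25  26 231] [ 14 170 188]
[ 14 135 113] [ 20  35 132] [ 14 156 157]
open [368.08602151 221.82258065] 186.0 [349.58303887 235.05830389] 566.0
-0.5 [ 0.48220476  0.07420604 -1.2493093 ] 2.969396099205754
-1.2 [ 0.48220476  0.07420604 -1.24931068] 2.9693960987512233
-2 [ 0.48220476  0.07420604 -1.24931742] 2.969396099687345
[ 0.48280821  0.07456965 -1.24872192  0.14524817] 2.6789531031222884
top only [ 0.48280989  0.07429074 -1.2779394 ] 1.053489847019781
masks 252.11416457561515 704.3534349081565
closed [285.43103448 202.35632184] 174.0 [298.74736842 199.93684211] 475.0
-0.5 [ 0.51313605  0.21448005 -1.21082816] 2.780660485522768
-1.2 [ 0.51313605  0.21448005 -1.21082803] 2.7806604855578523
-2 [ 0.51313605  0.21448005 -1.21083218] 2.780660485187999
[ 0.51299099  0.21433762 -1.21123354  0.13244843] 2.7656513230727247
top only [ 0.51441633  0.21294974 -1.19488834] 0.8830115803226649
masks 282.51837266387645 561.3354313586674
(array([0.44252446, 0.08233801, 0.06874129]), np.float64(0.019793384943104134))
(array([0.47569416, 0.23306046, 0.07085244]), np.float64(0.5275544089678043))
[0.56900658 0.25225607 0.03      ]
[0.51539721 0.01266727 0.03      ]
[0.42572148 0.03491323 0.03      ]
[0.47656422 0.27397501 0.03      ]
```

```bash
cat > plan.py <<'E'
# usage: plan.py x y z yaw_tool_x n  -> rows from measured pose to TCP target, tool down
import sys; from h import *
from scipy.spatial.transform import Rotation as Ro
x,y,z,yaw=map(float,sys.argv[1:5]); n=int(sys.argv[5])
s=monitor.observe(); R0=Ro.from_quat(s['tool_rot']); p=s['tcp_pos']
c,si=np.cos(yaw),np.sin(yaw)
Rt=Ro.from_matrix(np.array([[c,si,0],[si,-c,0],[0,0,-1]]))
d=(R0.inv()*Rt).as_rotvec(); tx=R0.as_matrix()[:,0]
print('t',s['time_s'],'now',p,'yaw',np.arctan2(tx[1],tx[0]),'gap',s['finger_gap'],'F',s['contact_force'],'M',s['wrist_torque'],'rotvec',d,'q',s['q'].round(2))
st=(np.array([x,y,z])-p)/n; R=R0; out=[]
for i in range(n):
    out+=[*np.round(R.inv().apply(st),4),*np.round(d/n,4)]; R=R*Ro.from_rotvec(d/n)
print([float(v) for v in out])
E
python3 plan.py 0.482 0.0743 0.23 1.88 14
```

```text
t 0.1 now [0.25013529 0.6265497  0.23070241] yaw 2.7617846803153836 gap 0.08527568040550304 F [-0.12201711  0.41782674 -0.25721232] M [ 0.04372569 -0.0229815   0.03401602] rotvec [-1.01004568e-03  5.69525188e-04  8.81784540e-01] q [-1.34  0.43  0.07  1.61 -0.03  1.11 -0.07]
[-0.03, -0.0305, 0.0001, -0.0001, 0.0, 0.063, -0.0319, -0.0285, 0.0001, -0.0001, 0.0, 0.063, -0.0336, -0.0265, 0.0001, -0.0001, 0.0, 0.063, -0.0352, -0.0243, 0.0001, -0.0001, 0.0, 0.063, -0.0367, -0.0221, 0.0001, -0.0001, 0.0, 0.063, -0.038, -0.0197, 0.0001, -0.0001, 0.0, 0.063, -0.0391, -0.0173, 0.0001, -0.0001, 0.0, 0.063, -0.0402, -0.0148, 0.0001, -0.0001, 0.0, 0.063, -0.041, -0.0122, 0.0001, -0.0001, 0.0, 0.063, -0.0417, -0.0096, 0.0001, -0.0001, 0.0, 0.063, -0.0422, -0.007, 0.0001, -0.0001, 0.0, 0.063, -0.0426, -0.0043, 0.0001, -0.0001, 0.0, 0.063, -0.0428, -0.0016, 0.0001, -0.0001, 0.0, 0.063, -0.0428, 0.0011, 0.0001, -0.0001, 0.0, 0.063]
```

>>> send_rows(increments=[-0.03, -0.03, 0, 0, 0, 0.063, -0.032, -0.0285, 0, 0, 0, 0.063, -0.0335, -0.0265, 0, 0, 0, 0.063, -0.035, -0.0245, 0, 0, 0, 0.063, -0.0365, -0.022, 0, 0, 0, 0.063, -0.038, -0.0195, 0, 0, 0, 0.063, -0.039, -0.0175, 0, 0, 0, 0.063, -0.04, -0.015, 0, 0, 0, 0.063, -0.041, -0.012, 0, 0, 0, 0.063, -0.042, -0.0095, 0, 0, 0, 0.063], grip=1)

```text
time_s: 1.1
tcp_pos: [0.4159, 0.2312, 0.2313]
tool_rot: [0.485, 0.875, 0.0, -0.0]
contact_force: [1.2, -0.1, -0.1]
finger_gap: 0.0853
```

```bash
python3 -c "
from h import *
snap('wrist','w1')"; python3 plan.py 0.482 0.0743 0.22 1.88 6
```

```text
t 1.15 now [0.41838109 0.22477248 0.23135821] yaw 2.11881329991773 gap 0.08494979979500611 F [  3.73671493 -10.23307765  -0.09188266] M [-0.45927827 -0.15017333 -0.03777266] rotvec [-0.00030977  0.00132029  0.23881297] q [-0.97  0.09  0.37  2.06 -0.04  1.   -0.04]
[-0.0269, -0.004, 0.0019, -0.0001, 0.0002, 0.0398, -0.0271, -0.0029, 0.0019, -0.0001, 0.0002, 0.0398, -0.0272, -0.0019, 0.0019, -0.0001, 0.0002, 0.0398, -0.0272, -0.0008, 0.0019, -0.0001, 0.0002, 0.0398, -0.0272, 0.0003, 0.0019, -0.0001, 0.0002, 0.0398, -0.0272, 0.0014, 0.0019, -0.0001, 0.0002, 0.0398]
```

View pics/w1.png

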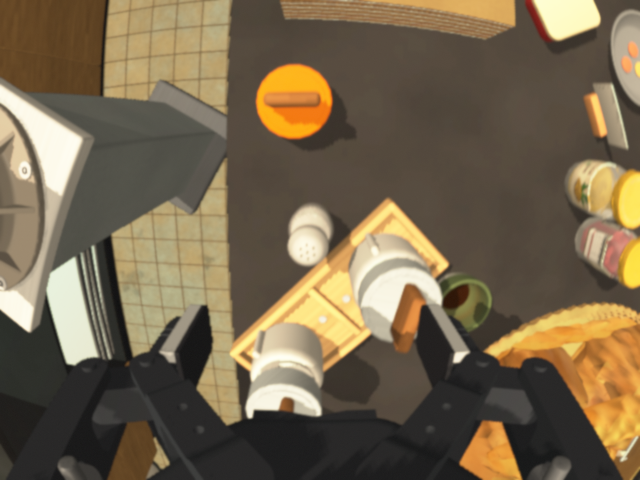

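Run:
```python
import cv2
a=cv2.imread('pics/w1.png')[220:420,230:450]
cv2.imwrite('pics/cw.png',cv2.resize(a,None,fx=3,fy=3,interpolation=cv2.INTER_CUBIC))
```

```text
(no output)
```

View pics/cw.png

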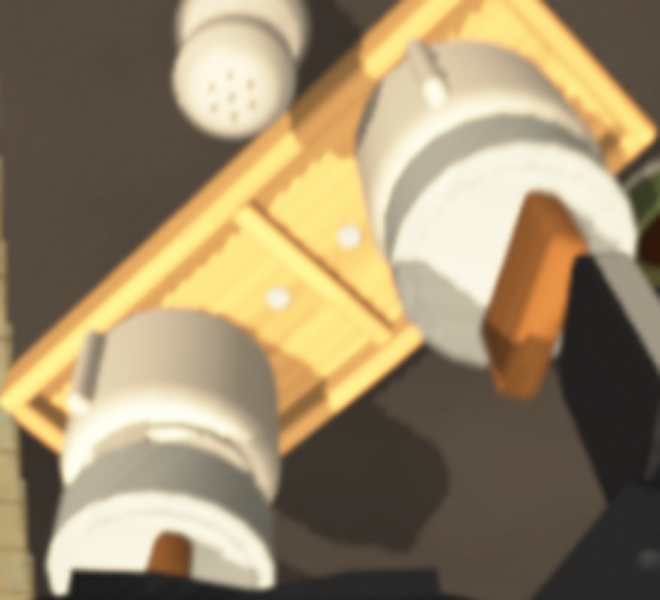

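```bash
cat >> h.py <<'E'
def wray(c,px,z):
    _,f,cx,cy,R,t=c; d=np.array([px[0]-cx,px[1]-cy]); r=np.hypot(*d); th=r/f
    v=R.T@np.r_[np.sin(th)*d/r,np.cos(th)]; o=-R.T@t; return o+v*(z-o[2])/v[2]
def wproj(c,X):
    _,f,cx,cy,R,t=c; P=np.atleast_2d(X)@R.T+t; h=np.hypot(P[:,0],P[:,1]); return f*np.arctan2(h,P[:,2])[:,None]*P[:,:2]/h[:,None]+[cx,cy]
E
python3 - <<'E'
from h import *
from scipy.optimize import least_squares
T=cam('top0');S=cam('scene0');W=cam('w1')
for pt,ps,pw,c in (([359.8,247.2],[327.5,279],[256,356],[.4823,.0744]),([277,226.5],[277.5,230],[375,252],[.5133,.214])):
    f=lambda X:np.r_[proj(T,X)[0]-pt,proj(S,X)[0]-ps,wproj(W,X)[0]-pw]
    q=least_squares(f,[.5,0,.08],x_scale=.01);d=q.x-np.r_[c,0]; print(q.x,q.fun,np.hypot(*d[:2]),'jar x',np.arctan2(-d[1],-d[0]))
    for z in(.065,.07): print(z,wray(W,pw,z))
E
```

```text
[0.44127955 0.08168492 0.06990772] [ 0.28620859  0.78554638 -0.08503218  0.01509138  0.47737086  0.12706355] 0.041662297953958906 jar x -0.17575995180043272
0.065 [0.44186652 0.07808222 0.065     ]
0.07 [0.44078285 0.08161743 0.07      ]
[0.47679887 0.23423413 0.06956675] [-1.1056299  -0.0216578   0.75836829  0.01973496 -0.37959654  0.08163192] 0.04173430850483755 jar x -0.5061710839089348
0.065 [0.47857453 0.23353567 0.065     ]
0.07 [0.47689902 0.23456451 0.07      ]
```

```bash
python3 plan.py 0.482 0.0743 0.20 1.88 5
```

```text
t 1.15 now [0.41838109 0.22477248 0.23135821] yaw 2.11881329991773 gap 0.08494979979500611 F [  3.73671493 -10.23307765  -0.09188266] M [-0.45927827 -0.15017333 -0.03777266] rotvec [-0.00030977  0.00132029  0.23881297] q [-0.97  0.09  0.37  2.06 -0.04  1.   -0.04]
[-0.0323, -0.0048, 0.0063, -0.0001, 0.0003, 0.0478, -0.0325, -0.0033, 0.0063, -0.0001, 0.0003, 0.0478, -0.0326, -0.0017, 0.0063, -0.0001, 0.0003, 0.0478, -0.0327, -0.0002, 0.0063, -0.0001, 0.0003, 0.0478, -0.0326, 0.0014, 0.0063, -0.0001, 0.0003, 0.0478]
```

>>> send_rows(increments=[-0.033, -0.005, 0, 0, 0, 0.048, -0.033, -0.003, 0, 0, 0, 0.048, -0.033, -0.002, 0, 0, 0, 0.048, -0.033, 0, 0.01, 0, 0, 0.048, -0.033, 0.0015, 0.01, 0, 0, 0.048, 0, 0, 0, 0, 0, 0, 0, 0, 0, 0, 0, 0], grip=0.3)

```text
time_s: 1.85
tcp_pos: [0.4822, 0.0807, 0.211]
tool_rot: [0.586, 0.811, -0.0, -0.0]
contact_force: [0.3, 0.1, 0.4]
finger_gap: 0.0552
```

```bash
python3 plan.py 0.482 0.0743 0.128 1.88 4;python3 -c "
from h import *
snap('wrist','w2');snap('top','t2')"
```

```text
t 1.85 now [0.48219795 0.08071882 0.21099435] yaw 1.8904389651318874 gap 0.05517715228516848 F [0.33247715 0.11217654 0.39219853] M [ 0.03006629  0.04419526 -0.01845006] rotvec [-0.00094057  0.00025145  0.01043885] q [-0.77  0.15  0.52  2.06 -0.09  0.96  0.12]
[-0.0015, -0.0005, 0.0207, -0.0002, 0.0001, 0.0026, -0.0015, -0.0005, 0.0207, -0.0002, 0.0001, 0.0026, -0.0015, -0.0005, 0.0207, -0.0002, 0.0001, 0.0026, -0.0015, -0.0005, 0.0207, -0.0002, 0.0001, 0.0026]
```

View pics/w2.png

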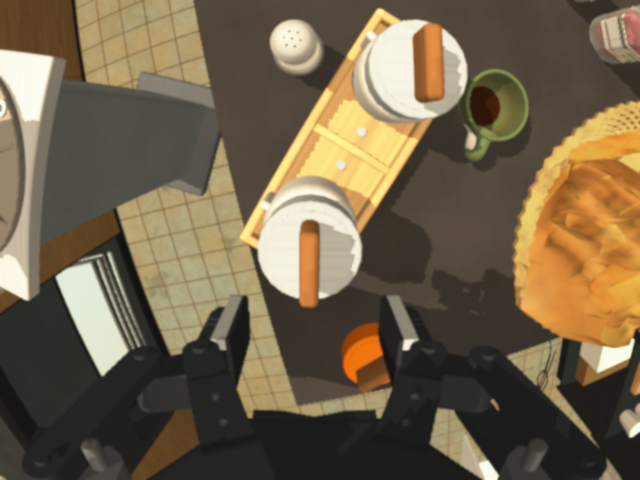

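```bash
cat > wfit.py <<'E'
import sys; from h import *
from scipy.optimize import least_squares
from scipy.spatial import ConvexHull
tag=sys.argv[1]; box=list(map(int,sys.argv[2:6])); z=float(sys.argv[6]); g=list(map(float,sys.argv[7:10]))
W=cam(tag); m=brown(W[0],box); A=mom(m)
def hm(p,z):
    global proj
    import h; o=h.proj; h.proj=wproj; r=h.hullmom(W,barpts(*p,z)); h.proj=o; return r
f=lambda p:np.r_[hm(p,z)[0]-A[0],.1*(hm(p,z)[1]-A[1]).ravel()]
q=least_squares(f,g,x_scale=[.01,.01,.1]); print('bar',q.x,q.fun.round(2),A[0],A[2],hm(q.x,z)[2])
E
python3 wfit.py w2 285 205 335 315 .147 .482 .0743 -1.26
python3 wfit.py w2 400 20 450 110 .132 .513 .214 -1.2
```

```text
bar [ 0.48048321  0.07442847 -1.26877311] [-0.02  0.45  0.38 -0.09 -0.09  7.13] [308.60035108 264.67349327] 1709.0 1891.7674918606967
bar [ 0.51146363  0.21707296 -1.22358604] [0.26 0.1  2.57 0.14 0.14 4.82] [428.57479224  62.78855032] 2166.0 2661.199580685103
```

>>> send_rows(increments=[-0.0015, -0.0005, 0.021, 0, 0, 0.003, -0.0015, -0.0005, 0.021, 0, 0, 0.003, -0.0015, 0, 0.021, 0, 0, 0.003, -0.0015, 0, 0.02, 0, 0, 0.003, 0, 0, 0, 0, 0, 0, 0, 0, 0, 0, 0, 0])

```text
time_s: 2.55
tcp_pos: [0.4832, 0.0759, 0.1288]
tool_rot: [0.589, 0.808, -0.0, -0.0]
contact_force: [0.7, -0.1, 0.6]
finger_gap: 0.0554
```

```bash
python3 plan.py 0.4815 0.0743 0.128 1.877 1;python3 -c "
from h import *
snap('wrist','w3')"
```

```text
t 2.55 now [0.48322239 0.07588454 0.12877113] yaw 1.8808485829180883 gap 0.05541945311617746 F [ 0.66577651 -0.13751797  0.55692317] M [-0.02933922 -0.04352996  0.02968772] rotvec [-3.18549785e-04  2.51174071e-05  3.84857898e-03] q [-0.72  0.28  0.5   2.14 -0.19  0.77  0.21]
[-0.001, -0.0021, 0.0008, -0.0003, 0.0, 0.0038]
```

View pics/w3.png

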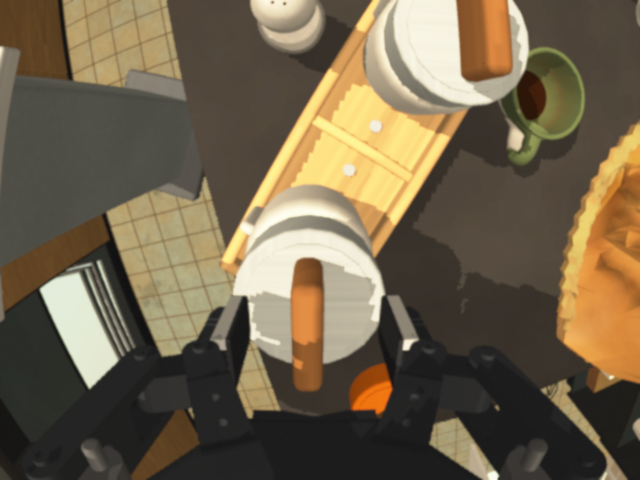

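>>> send_rows(increments=[-0.001, -0.002, 0.001, 0, 0, 0.004, 0, 0, 0, 0, 0, 0, 0, 0, 0, 0, 0, 0, 0, 0, 0, 0, 0, 0, 0, 0, 0, 0, 0, 0, 0, 0, 0, 0, 0, 0, 0, 0, 0, 0, 0, 0], grip=-1, newtons=30)

```text
time_s: 3.3
tcp_pos: [0.4819, 0.0739, 0.1277]
tool_rot: [0.592, 0.806, 0.0, 0.0]
contact_force: [-1.2, 1.1, 7.6]
finger_gap: 0.0117
```

```bash
python3 plan.py 0.4815 0.0743 0.128 1.877 1;python3 -c "
from h import *
snap('wrist','w4')"
```

```text
t 3.3 now [0.48194445 0.0738871  0.12769859] yaw 1.875754201156078 gap 0.011671758919698814 F [-1.22015539  1.14129602  7.58754529] M [ 0.11074807  0.32468905 -0.03776469] rotvec [ 0.00061808 -0.00022111 -0.00124587] q [-0.71  0.28  0.5   2.14 -0.19  0.77  0.21]
[0.0005, -0.0003, -0.0003, 0.0006, -0.0002, -0.0012]
```

View pics/w4.png

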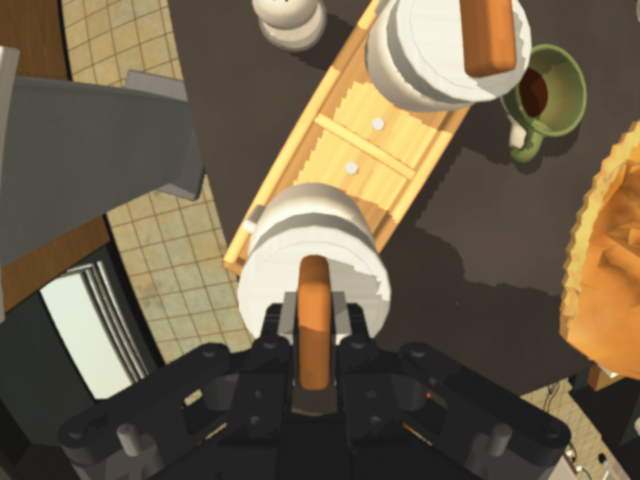

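>>> send_rows(increments=[0, 0, 0, 0, 0, -0.09, 0, 0, 0, 0, 0, -0.09, 0, 0, 0, 0, 0, -0.09, 0, 0, 0, 0, 0, -0.09, 0, 0, 0, 0, 0, -0.09, 0, 0, 0, 0, 0, -0.09])

```text
time_s: 3.95
tcp_pos: [0.4821, 0.0738, 0.1277]
tool_rot: [0.353, 0.935, 0.0, 0.0]
contact_force: [-0.5, -0.4, 6.5]
finger_gap: 0.0116
```

>>> send_rows(increments=[0, 0, 0, 0, 0, -0.09, 0, 0, 0, 0, 0, -0.09, 0, 0, 0, 0, 0, -0.09, 0, 0, 0, 0, 0, -0.09, 0, 0, 0, 0, 0, -0.09, 0, 0, 0, 0, 0, -0.09, 0, 0, 0, 0, 0, 0, 0, 0, 0, 0, 0, 0])

```text
time_s: 4.75
tcp_pos: [0.4815, 0.0736, 0.1273]
tool_rot: [0.094, 0.996, -0.0, -0.0]
contact_force: [0.4, 1.5, -1.1]
finger_gap: 0.0115
```

```bash
python3 plan.py 0.4815 0.0743 0.128 2.96 1;python3 -c "
from h import *
snap('wrist','w5')"
```

```text
t 4.75 now [0.48154391 0.07364661 0.12726732] yaw 2.9528513626170527 gap 0.011478113773927113 F [ 0.35389139  1.52430331 -1.12660835] M [ 0.06865734  0.02998285 -0.0352583 ] rotvec [-6.85595567e-05 -2.40530676e-04 -7.14862901e-03] q [-0.53  0.26  0.28  2.13 -0.1   0.77  1.2 ]
[0.0002, 0.0006, -0.0007, -0.0001, -0.0002, -0.0071]
```

View pics/w5.png

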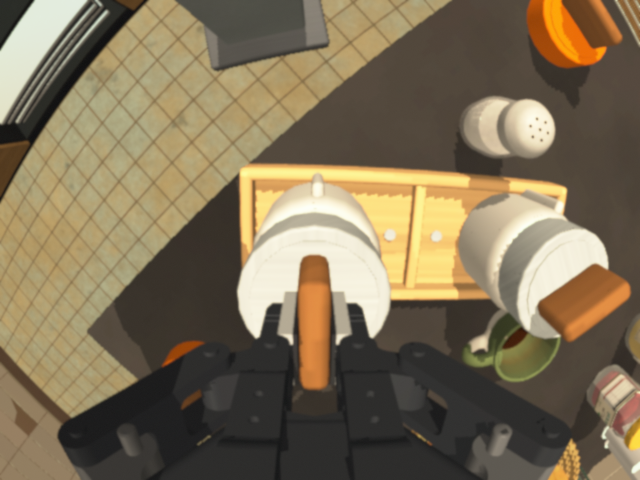

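>>> send_rows(increments=[0, 0, 0, 0, 0, 0, 0, 0, 0, 0, 0, 0, 0, 0, 0, 0, 0, 0, 0, 0, 0, 0, 0, 0, 0, 0, 0, 0, 0, 0], grip=-0.3)

```text
time_s: 5.3
tcp_pos: [0.4817, 0.0737, 0.1273]
tool_rot: [0.093, 0.996, -0.0, 0.0]
contact_force: [-0.1, -0.8, 1.1]
finger_gap: 0.0301
```

```bash
python3 plan.py 0.4815 0.0743 0.115 2.96 1;python3 -c "
from h import *
snap('wrist','w6');snap('scene','s6')
a=cv2.imread('pics/s6.png')[180:330,240:400]
cv2.imwrite('pics/s6c.png',cv2.resize(a,None,fx=4,fy=4,interpolation=cv2.INTER_CUBIC))"
```

```text
t 5.3 now [0.48166311 0.07373906 0.12733735] yaw 2.9556207477653658 gap 0.030064210266824792 F [-0.06951929 -0.77712459  1.05695106] M [-0.03207039 -0.00613917 -0.02020344] rotvec [-2.55063573e-05  4.74483016e-05 -4.37925284e-03] q [-0.53  0.26  0.28  2.13 -0.1   0.77  1.2 ]
[0.0003, 0.0005, 0.0123, -0.0, 0.0, -0.0044]
```

View pics/w6.png

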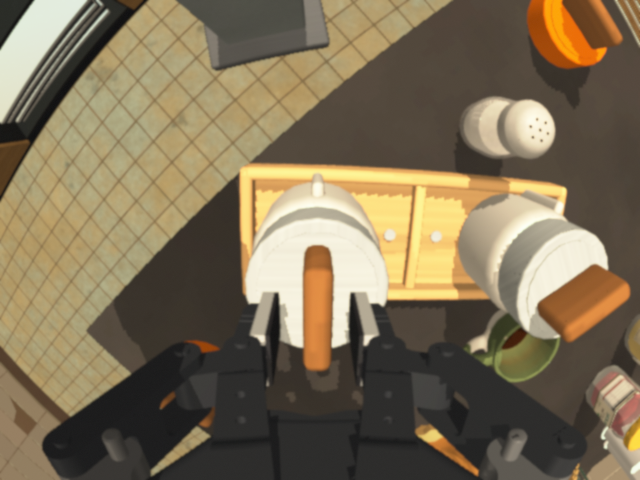

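View pics/s6c.png

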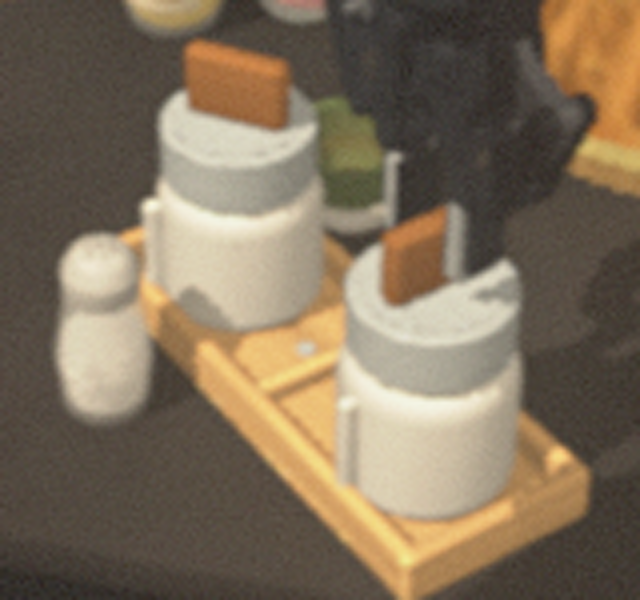

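>>> send_rows(increments=[0, 0.0005, 0.006, 0, 0, 0, 0, 0, 0.006, 0, 0, 0, 0, 0, 0, 0, 0, 0])

```text
time_s: 5.7
tcp_pos: [0.4812, 0.0741, 0.1143]
tool_rot: [0.093, 0.996, -0.0, -0.001]
contact_force: [-0.1, -0.3, 0.8]
finger_gap: 0.03
```

>>> send_rows(increments=[0, 0, 0, 0, 0, 0, 0, 0, 0, 0, 0, 0, 0, 0, 0, 0, 0, 0, 0, 0, 0, 0, 0, 0, 0, 0, 0, 0, 0, 0], grip=-1, newtons=40)

```text
time_s: 6.2
tcp_pos: [0.4817, 0.0742, 0.1154]
tool_rot: [0.093, 0.996, -0.0, 0.0]
contact_force: [0.4, -0.3, -0.9]
finger_gap: 0.0115
```

```bash
python3 plan.py 0.4815 0.0743 0.113 2.26 8
```

```text
t 6.2 now [0.4817224  0.07421402 0.11535646] yaw 2.955775964275024 gap 0.01153096451473396 F [ 0.41066627 -0.30584729 -0.91330496] M [-0.01680953  0.01353231  0.00747692] rotvec [1.28246388e-05 4.40602876e-05 6.95775964e-01] q [-0.53  0.28  0.28  2.14 -0.11  0.74  1.21]
[0.0, 0.0, 0.0003, 0.0, 0.0, 0.087, 0.0, 0.0, 0.0003, 0.0, 0.0, 0.087, 0.0, 0.0, 0.0003, 0.0, 0.0, 0.087, 0.0, -0.0, 0.0003, 0.0, 0.0, 0.087, 0.0, -0.0, 0.0003, 0.0, 0.0, 0.087, 0.0, -0.0, 0.0003, 0.0, 0.0, 0.087, 0.0, -0.0, 0.0003, 0.0, 0.0, 0.087, 0.0, -0.0, 0.0003, 0.0, 0.0, 0.087]
```

>>> send_rows(increments=[0, 0, 0.0003, 0, 0, 0.08, 0, 0, 0.0003, 0, 0, 0.08, 0, 0, 0.0003, 0, 0, 0.08, 0, 0, 0.0003, 0, 0, 0.08, 0, 0, 0.0003, 0, 0, 0.08, 0, 0, 0.0003, 0, 0, 0.08, 0, 0, 0.0002, 0, 0, 0.08, 0, 0, 0, 0, 0, 0.06, 0, 0, 0, 0, 0, 0])

```text
time_s: 7.1
tcp_pos: [0.4819, 0.0743, 0.1135]
tool_rot: [0.393, 0.92, 0.0, 0.0]
contact_force: [-0.3, -0.2, 2.0]
finger_gap: 0.011
```

```bash
python3 plan.py 0.4815 0.0743 0.113 2.25 1
```

```text
t 7.1 now [0.48187399 0.07432578 0.11346384] yaw 2.33481810263675 gap 0.011019127724442671 F [-0.26776871 -0.22820753  1.97398397] M [-0.25097909  0.00835283  0.04005403] rotvec [0.00025007 0.00019    0.08481813] q [-0.63  0.29  0.41  2.15 -0.17  0.73  0.65]
[0.0002, -0.0003, 0.0005, 0.0003, 0.0002, 0.0848]
```

>>> send_rows(increments=[0, 0, 0, 0, 0, 0.03, 0, 0, 0, 0, 0, 0.03, 0, 0, 0, 0, 0, 0])

```text
time_s: 7.4
tcp_pos: [0.4817, 0.0742, 0.1133]
tool_rot: [0.42, 0.908, -0.0, -0.0]
contact_force: [-0.6, -0.8, 0.9]
finger_gap: 0.0112
```

```bash
python3 plan.py 0.4815 0.0743 0.113 2.25 1
```

```text
t 7.4 now [0.4817063  0.07417022 0.11331967] yaw 2.2746250657782126 gap 0.011157547885850905 F [-0.59393028 -0.78946078  0.89233887] M [-0.07579    -0.02988632 -0.01672494] rotvec [-6.56735803e-05 -2.15689723e-05  2.46250665e-02] q [-0.64  0.29  0.42  2.15 -0.18  0.73  0.6 ]
[0.0002, -0.0001, 0.0003, -0.0001, -0.0, 0.0246]
```

>>> send_rows(increments=[0, 0, 0, 0, 0, 0.03, 0, 0, 0, 0, 0, 0.03, 0, 0, 0, 0, 0, 0])

```text
time_s: 7.7
tcp_pos: [0.4815, 0.074, 0.1133]
tool_rot: [0.447, 0.894, -0.0, -0.0]
contact_force: [-0.9, -2.7, 0.7]
finger_gap: 0.0117
```

```bash
python3 plan.py 0.4815 0.0743 0.113 2.25 1;python3 -c "
from h import *
snap('wrist','w7')"
```

```text
t 7.7 now [0.4815163  0.07399468 0.11325511] yaw 2.214534967455361 gap 0.011696063731660471 F [-0.93442426 -2.70617846  0.68931646] M [-0.60231765  0.30149497  0.49014504] rotvec [-6.27626225e-04  6.12937689e-05 -3.54650540e-02] q [-0.66  0.29  0.43  2.15 -0.18  0.73  0.54]
[0.0003, 0.0002, 0.0003, -0.0006, 0.0001, -0.0355]
```

View pics/w7.png

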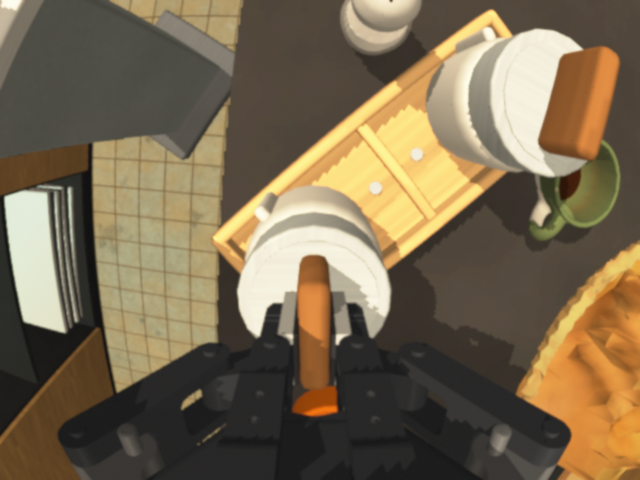

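>>> send_rows(increments=[0, 0, 0, 0, 0, 0, 0, 0, 0, 0, 0, 0.02, 0, 0, 0, 0, 0, 0.02, 0, 0, 0, 0, 0, 0], newtons=70)

```text
time_s: 8.15
tcp_pos: [0.4813, 0.0741, 0.1131]
tool_rot: [0.465, 0.885, -0.0, -0.0]
contact_force: [-4.7, -3.5, 1.4]
finger_gap: 0.0104
```

```bash
python3 plan.py 0.4815 0.0743 0.113 2.25 1
```

```text
t 8.15 now [0.48130418 0.07409567 0.11314303] yaw 2.1749497633987267 gap 0.010403781068343382 F [-4.71498784 -3.47243933  1.43060566] M [-0.87107218  1.06230507  1.35500629] rotvec [-0.00099258 -0.00011153 -0.07505019] q [-0.66  0.29  0.44  2.15 -0.19  0.74  0.51]
[0.0001, 0.0003, 0.0001, -0.001, -0.0001, -0.0751]
```

>>> send_rows(increments=[0, 0, 0, 0, 0, 0, 0, 0, 0, 0, 0, 0, 0, 0, 0, 0, 0, 0, 0, 0, 0, 0, 0, 0, 0, 0, 0, 0, 0, 0], grip=0)

```text
time_s: 8.65
tcp_pos: [0.4819, 0.0742, 0.1134]
tool_rot: [0.464, 0.886, 0.0, 0.0]
contact_force: [-0.4, 0.4, 0.2]
finger_gap: 0.0428
```

```bash
python3 plan.py 0.4815 0.0743 0.113 2.25 1;python3 -c "
from h import *
snap('wrist','w8')"
```

```text
t 8.65 now [0.48186306 0.07424186 0.11335994] yaw 2.1754853084274814 gap 0.04276272251542039 F [-0.40271384  0.43095455  0.21978078] M [ 0.02070916 -0.02341911 -0.05058442] rotvec [ 2.26410620e-04  8.04020827e-05 -7.45146830e-02] q [-0.66  0.29  0.44  2.15 -0.19  0.73  0.51]
[0.0003, -0.0003, 0.0004, 0.0002, 0.0001, -0.0745]
```

View pics/w8.png

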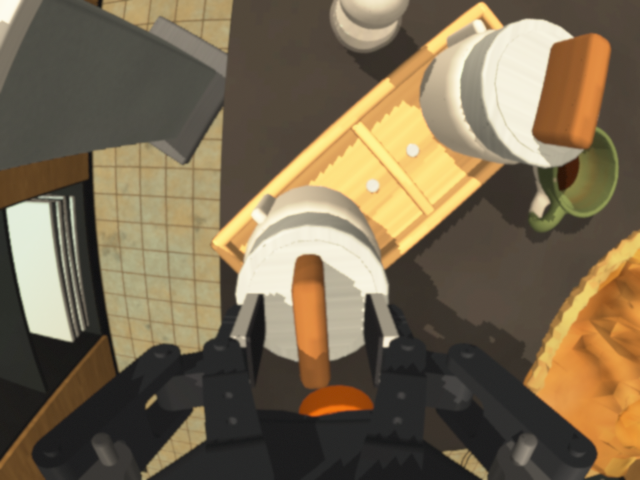

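>>> send_rows(increments=[0, 0, -0.02, 0, 0, 0, 0, 0, -0.03, 0, 0, 0, 0, 0, -0.03, 0, 0, 0, 0, 0, -0.03, 0, 0, 0, 0, 0, 0, 0, 0, 0, 0, 0, 0, 0, 0, 0])

```text
time_s: 9.3
tcp_pos: [0.4819, 0.0744, 0.2236]
tool_rot: [0.464, 0.886, 0.001, 0.0]
contact_force: [-0.3, -0.8, -0.4]
finger_gap: 0.0427
```

```bash
python3 plan.py 0.4815 0.0743 0.113 2.25 1;python3 -c "
from h import *
snap('wrist','w9');snap('scene','s9')
a=cv2.imread('pics/s9.png')[180:330,240:400]
cv2.imwrite('pics/s9c.png',cv2.resize(a,None,fx=4,fy=4,interpolation=cv2.INTER_CUBIC))"
```

```text
t 9.3 now [0.48191304 0.07441091 0.2236343 ] yaw 2.1758810731251508 gap 0.042699415200436075 F [-0.31850749 -0.81754817 -0.40320238] M [ 0.05616018 -0.01687515  0.02861209] rotvec [ 1.37554447e-03 -6.16063487e-05 -7.41189923e-02] q [-0.73  0.13  0.49  2.05 -0.07  0.98  0.4 ]
[0.0001, -0.0006, 0.1106, 0.0014, -0.0001, -0.0741]
```

View pics/w9.png

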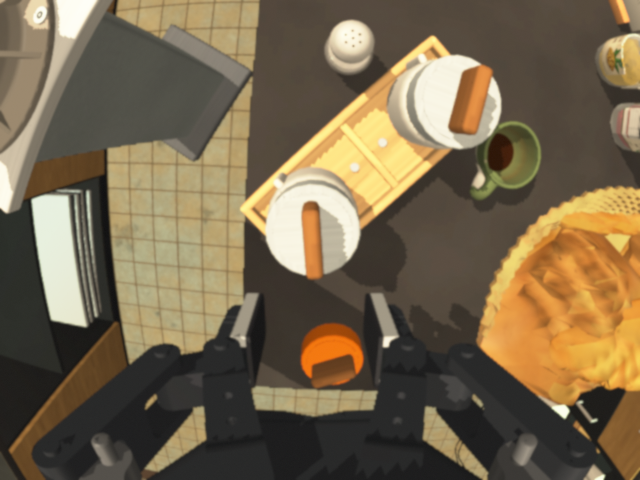

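View pics/s9c.png

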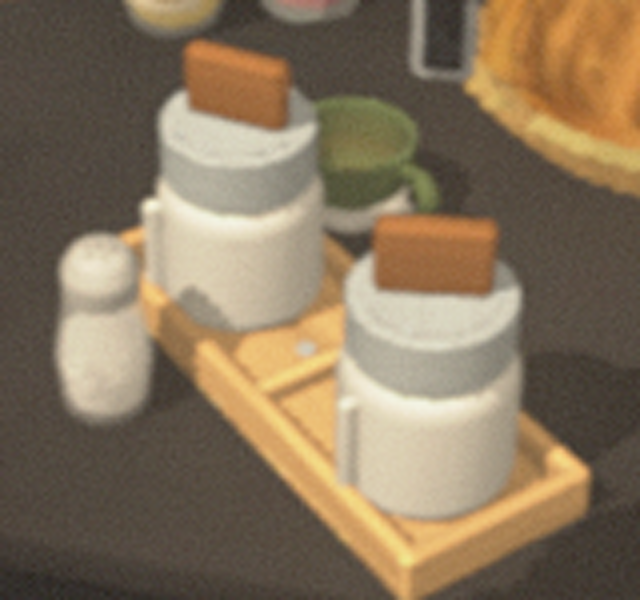

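```bash
python3 wfit.py w9 290 195 335 285 .132 .482 .0743 -.9; python3 wfit.py w9 440 60 500 140 .132 .513 .214 -1.2
```

```text
bar [ 0.48027681  0.07511237 -0.90266967] [-0.03  0.05  0.43  0.39  0.39  5.86] [312.04839911 241.15934475] 1343.0 1518.3054336999126
bar [ 0.51155274  0.2174012  -1.22510248] [ 0.21  0.06  2.71 -0.22 -0.22  3.58] [470.60830415  99.44972486] 1999.0 2463.7562795505987
```

```bash
python3 -c "
from h import *
print(sign_off())"
```

```text
the job is handed in; nothing more can be done
None
```

The loose lid, on the jar nearer the robot, is now screwed home. I handed the job in at about 9.4 s of the 32 s allowed.

**What I did:** I gripped the lid by its bar and turned it back 1.08 rad until the bar's end stood over the rib. There the upward force on the tool fell from +6.5 N to −1.1 N. I opened the fingers and the lid dropped into the thread. I gripped it again and turned it clockwise to the hard stop, where the wrist moment rose to about 1.4 N m. Then I released it and raised the gripper about 11 cm clear.

**Last checks:**
- **Loose lid:** the bar now lies at −0.90 rad. With the jar's x axis estimated at −0.18 rad from the rib, that is 0.72 rad of turn, against the nominal 0.70. In the scene picture the lid sits on its jar with no gap, like the closed one.
- **Closed jar:** its bar was at −1.224 rad before and −1.225 rad after, so it did not move.
- **Forces:** the readings I took stayed small, with the largest about 10 N while the arm was moving in free air.

**Disagreement:** the wrist camera and the fixed cameras placed the bars up to about 3 mm apart. This did not affect the grasp. No check failed.

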